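# Lock the loaded wafer-carrier bay

### The arm

A 6-joint arm with a two-finger parallel gripper is mounted at the origin on the work surface. World frame = base frame: x ahead of the robot, y to its left, z up, the work surface at z = 0. Lengths are in mm, angles in rad, forces in N, time in s.
With the tool pointing down it reaches from about 300 to 875 mm from the base axis. Payload 6.4 kg.
Tool frame: the origin (TCP) lies at the very end of the fingers, on their centre line; the grasp point (between the pads) lies 19 mm behind it; z points along the fingers, x is the direction in which the jaws open and shut, and the axes are right-handed (so a half turn about z gives the same grasp; the last joint's range is limited). The gripper opens to 88 mm and grips with 3 to 60 N. Pads are 18 mm wide; open, the fingers measure 123 mm over their backs; the gripper's body (75 mm by 187 mm) begins 45 mm behind the grasp point.
Start: joints at [-1.514, 0.181, 1.607, -0, 1.354, -0.206], TCP at [149.392, -555.269, 238.714] pointing down, gripper open.
Joint ranges: [-2.99, 2.99], [-0.89, 2.07], [0.3, 2.58], [-1.14, 4.28], [0, 2.63], [-3.12, 3.12]. Speed limits (rad/s): [2.57, 2.57, 3.01, 3.14, 3.14, 3.14].

### API

Orientations are given as a unit quaternion [x, y, z, w].
In Python, from station import robot gives the robot as it stands.
- The arm moves only by the shell command python3 -m crank 'ROWS' [OPENING] [FORCE]. ROWS is JSON, a list of rows, each a list of 4 numbers: the shift along the world's x, y, z in units of 0.025 m (1.0 is 0.025 m), then the turn about the world's z in units of 45 degrees (1.0 is 45 degrees). In form: [[dx, dy, dz, turn], ...]. A call has 1 to 5 rows; each row shifts and turns the commanded pose from where the row before left it; what a row does not reach is not made up. A row lasts 1/12 s, in which the tool goes at most 41.7 mm and 7.16 degrees, less where a joint would pass 70% of its speed; a pose out of reach is approached as far as the arm can. A call with a number of a shift or a turn outside -1 to 1 is refused whole. A call with a gripper value outside its range is refused whole. OPENING is the opening, from 0 (shut) to 1 (fully open), set as the call begins (- or left out, the last holds). The fingers move at their own pace and stop on an object; FORCE is the grip in N (left out, the last holds). Time passes only in rows, so rows that do not move let the fingers close. It gives the time, the measured TCP pose, the force and the opening at its end, in the units of the state.
- robot.state(): the state, without advancing time (a new reading comes with each control period).
- robot.camera(name): name is "side" or "top"; returns a dict with "pixels" (420x560x3 uint8, blue, green, red), "K" (3x3 intrinsics, pixels), "D" ([k1, k2, p1, p2, k3] as OpenCV has them; the pictures are not rectified), "world_to_cam" (4x4, takes a point from world to camera coordinates). Camera axes: x right, y down, z forward; pixel columns grow to the right and rows downward; lengths in mm; the calibration is good to about 2 mm. A picture is of the moment at which its call begins. There is no depth.
- robot.sign_off(): hands the job in, once; it reports no verdict.
Trained networks look in a picture, given as the dict that the camera call returned (one of the last four; its "shot" number tells which), for a name from the list of things; names that differ only in an ending like _2 or _b are one class to them, and where a whole thing is asked for, a point or a joint stands for the part that bears it (a point fixed in the world has none). Each returns a list of dicts, best first, with "conf" (0 to 1); they miss things now and then, are a little off and sometimes report something else, mostly with a low value. They report only what shows in the picture. A call takes as long as a camera call. They do not tell look-alikes from the thing itself.
- robot.recognise(label, picture): "centre" ([row, column] in pixels, amid what is visible of it).
The state is a dict: "time_s": time; "qpos": joint angles; "dq": joint speeds; "joint_efforts": joint torques, N m; "tool_pos": TCP position; "eef_rot": TCP orientation; "wrist_force": force on the tool from outside, world axes, zero at the start; "wrist_torque": the same for the moment, N m; "width": finger opening in mm.
Only numpy, scipy, OpenCV 4.12 (cv2) and the standard library are available. Lean on these libraries where they do the work, as an engineer would, in place of code of your own. Each camera call takes 0.05 s, during which the arm holds its last target. There are 200 camera calls.

### The job

The swing gate of the docking station is latched in its middle catch. Lift the gravity latch bar out of that catch (pressing its red thumb pad down raises its nose), swing the gate over to the catch of the bay that holds the orange loaded wafer carrier, and let the bar drop into its notch there so that the bay is locked. Do not force the mechanism, and leave the carriers and everything else on the bench where they are.

Things in the scene. Friction and masses are not known exactly. Their poses are not given: they have to be found in the camera images.
- station: Fixed docking station: dark steel plate, 8 mm thick, on the bench. Origin on the plate's underside, on the vertical pivot axis of the gate. Its -x axis points from the pivot to the middle catch (roughly to the robot), +y to the left bay, z up. Three catches with blue teeth on aluminium pedestals stand round the pivot, 206 mm from its axis; every notch is 20 mm wide.
- mid_notch (a point): Middle catch, fixed at gate angle 0: point in the middle of its notch, level with the tops of its two equal low teeth, 105 mm above the bench.
- bay_left (a point): Centre of the left bay's floor (12 mm kerbs). The left catch is set by hand and not reported: its notch lies anywhere from 1.05 to 1.20 rad of gate angle, so feel or see where. On the side the gate comes from it has a low tooth, 26 mm wide, 105 mm high, flat (it does not lift the bar by itself); beyond the notch a rubber-faced stop, 150 mm high, that a raised nose hits too.
- bay_right (a point): Centre of the right bay's floor. The right catch mirrors the left one but is set on its own, anywhere from -1.05 to -1.20 rad. When the nose touches the tall stop the gate stands about 0.02 rad beyond the middle of the notch.
- gate (a joint): Angle of the yellow gate about the vertical pivot axis, rad: 0 in the middle catch, positive swung to the left (station +y), negative to the right; range +-1.29. At angle a it points along station (-cos a, sin a). 160 mm long, top rail 78 mm above the bench; it stays where it is left (friction about 0.12 N m).
- latch (a joint): Tilt of the brass latch bar on the gate, rad: 0 when down (level), grows as the nose rises, rubbery end stop at 0.42. The nose clears the low teeth above about 0.30. Its level pivot pin lies across the gate, 150 mm from the gate's axis, 115 mm above the bench. Pressing the pad down raises the nose with about 1.5 to 3 N; let go, it falls by its own weight.
- pad (a point): Centre of the upper face of the red thumb pad on the bar's tail, 90 mm from the gate's axis, 119 mm above the bench while the bar is down; turns and tilts with the bar; x along the gate towards its axis, z off the face. The face is 52 mm along the gate, 46 mm across between two cheeks 16 mm high, 4 mm thick; open at both ends. It sinks about 24 mm to the bar's end stop.
- nose (a point): Middle of the underside of the bar's brass nose (12 mm wide across the gate, 15 mm long), 207 mm from the gate's axis, 91 mm above the bench while the bar is down.
- full_centre (a point): Centre of the orange, lidded, loaded wafer carrier (100 x 95 x 96 mm, open front with dark wafers), loose, standing in the left or the right bay. Its bay is the one to lock.
- empty_centre (a point): Centre of the white, open, empty wafer carrier (100 x 95 x 90 mm), loose, standing in the other bay.
- objective: Black microscope objective, 38 mm across, 55 mm high, loose, standing on the plate behind the gate's pivot, between the bays. Origin at the centre of its underside.
- bottle: White bottle with blue cap, 60 mm across, 130 mm high, loose, left side of the bench. Origin at the centre of its underside.
- screwdriver: Screwdriver with a red handle, lying on the right of the bench, loose.
- wafer_box: Flat clear round wafer box, 116 mm across, 14 mm high, loose, left front of the bench. Origin at the centre of its underside.
- probe_case: Black flat probe-card case, 140 x 100 x 35 mm, loose, right side of the bench. Origin at the centre of its underside.
- parts_tray: Blue divided parts tray, 150 x 110 x 30 mm, loose, left side of the bench. Origin at the centre of its underside.
Not all that is in view belongs to the job. Leave any green look-alike of the part that bears full_centre alone.

How it is judged:
By the outcome, as a careful person would: the job done as asked, in the order asked, and still so for the second after the job is handed in, with the robot touching nothing.
It also fails if it takes over 38 s, if anything falls off the work surface, if the arm or the gripper's body presses on something with over 40 N, if the wrist force passes 120 N, or if a joint passes its speed limit or range.

## Working session

There is one attempt and no reset: what is moved stays moved. The work goes in short steps, Python scripts to look and compute and a shell command to move; the robot and the scene stay as the last step left them, time stands still between calls to the robot, and variables do not carry over. Pictures are saved under pics/ and viewed, about 8 in all and at most 12, crops included, and the job is handed in when it is done.

```bash
mkdir -p pics; cat > h.py <<'E'
import numpy as np, cv2, json
from station import robot
def shot(n,f=None):
    p=robot.camera(n)
    if f: cv2.imwrite('pics/'+f,p['pixels'])
    return p
def ray(p,rc):
    K=np.array(p['K']);D=np.array(p['D']);T=np.array(p['world_to_cam'])
    u=cv2.undistortPoints(np.array([[[rc[1],rc[0]]]],float),K,D)[0,0]
    R=T[:3,:3];c=-R.T@T[:3,3];d=R.T@np.array([u[0],u[1],1.]);return c,d/np.linalg.norm(d)
def onz(p,rc,z):
    c,d=ray(p,rc);return c+d*(z-c[2])/d[2]
def proj(p,X):
    T=np.array(p['world_to_cam']);q,_=cv2.projectPoints(np.array(X,float).reshape(-1,1,3),cv2.Rodrigues(T[:3,:3])[0],T[:3,3],np.array(p['K']),np.array(p['D']));return q[:,0,::-1]
E
python3 - <<'E'
from h import *
a=shot('top','top0.png');b=shot('side','side0.png')
cv2.imwrite('pics/both0.png',cv2.resize(np.hstack([a['pixels'],b['pixels']]),(800,300)))
for n,p in(('top',a),('side',b)):
    print(n,ray(p,[210,280]))
    for l,z in [('pad',119),('nose',91),('full_centre',48),('empty_centre',45),('objective',30),('gate',78),('latch',115),('station',8)]:
        print(l,[(np.round(r['centre']).tolist(),round(r['conf'],2),onz(p,r['centre'],z).round().tolist()) for r in robot.recognise(l,p)[:3]])
print(robot.state())
E
```

```text
top (array([ 483.87621071,  -25.76003269, 1275.68625352]), array([ 0.05536224, -0.01443993, -0.99836191]))
pad [([197.0, 298.0], 0.97, [586.0, -93.0, 119.0])]
nose [([133.0, 275.0], 0.69, [777.0, -25.0, 91.0]), ([191.0, 295.0], 0.68, [607.0, -86.0, 91.0])]
full_centre [([281.0, 267.0], 0.73, [336.0, -9.0, 48.0]), ([194.0, 298.0], 0.68, [602.0, -96.0, 48.0]), ([128.0, 319.0], 0.67, [808.0, -158.0, 48.0])]
empty_centre [([154.0, 236.0], 0.94, [720.0, 95.0, 45.0]), ([195.0, 296.0], 0.5, [599.0, -92.0, 45.0]), ([291.0, 401.0], 0.41, [315.0, -412.0, 45.0])]
objective [([133.0, 274.0], 0.46, [792.0, -19.0, 30.0])]
gate [([185.0, 292.0], 0.69, [625.0, -77.0, 78.0])]
latch [([191.0, 299.0], 0.76, [603.0, -96.0, 115.0])]
station [([172.0, 285.0], 0.81, [673.0, -58.0, 8.0])]
side (array([ -79.81986184,  816.76661553, 1232.04644813]), array([ 0.41371669, -0.55328634, -0.72298874]))
pad [([200.0, 282.0], 0.58, [581.0, -76.0, 119.0]), ([217.0, 263.0], 0.55, [582.0, 21.0, 119.0])]
nose [([196.0, 278.0], 0.74, [616.0, -103.0, 91.0])]
full_centre [([259.0, 331.0], 0.96, [347.0, -16.0, 48.0]), ([171.
[... 443 characters left out ...]
 -57.0, 8.0])]
{'time_s': 0.9, 'qpos': array([-1.51430566e+00,  1.80799320e-01,  1.60697625e+00, -7.06098524e-07,
        1.35379973e+00, -2.06318387e-01]), 'dq': array([ 0.00096141,  0.00180128, -0.00043742,  0.0010066 ,  0.00148504,
        0.00065202]), 'joint_efforts': array([-1.69418519e-03, -4.33827388e+01, -3.42176056e+01,  7.01901969e-02,
        3.07119009e-02, -1.89058642e-05]), 'tool_pos': array([ 149.38963102, -555.28149964,  238.72633782]), 'eef_rot': array([ 7.93660609e-01, -6.08360779e-01,  5.40079594e-06,  6.80591238e-06]), 'wrist_force': array([ 0.29108186, -0.61526776,  0.30380549]), 'wrist_torque': array([ 0.02624568, -0.06431355,  0.00374476]), 'width': 88.12457163777538}
```

View pics/top0.png

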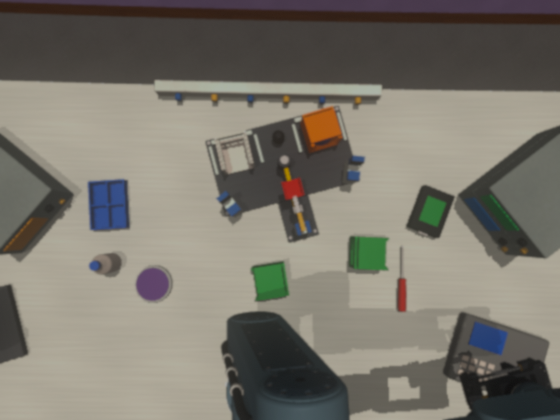

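View pics/side0.png

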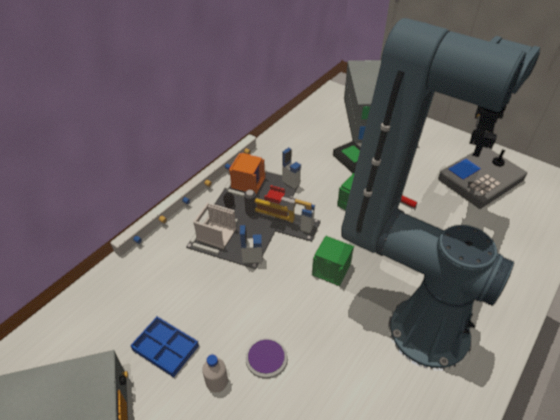

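Orange carrier is at top (128,321), side (171,246), in the right bay. The look-alikes are green boxes at top (281,269) and (253,368), not to be touched. The white carrier is at top (154,236), and the red pad at top (188,292). I'll check with one close crop.

```bash
python3 - <<'E'
from h import *
a=cv2.imread('pics/top0.png')[95:250,195:375];b=cv2.imread('pics/side0.png')[135:275,180:330]
A=cv2.resize(a,None,fx=4.4,fy=3.8*4.4/3.8*0.86,interpolation=3)
cv2.imwrite('pics/c0.png',cv2.resize(a,(696,600),interpolation=cv2.INTER_CUBIC))
cv2.imwrite('pics/c1.png',cv2.resize(b,(640,597),interpolation=cv2.INTER_CUBIC))
E
```

```text
(no output)
```

View pics/c0.png

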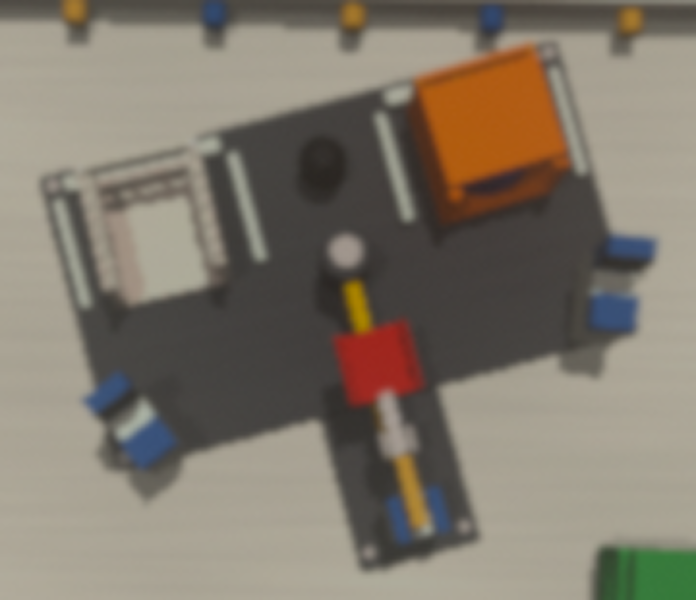

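The crop confirms the orange lidded carrier in the right bay at crop (490,130). The gate is in the middle catch, blue teeth at (398,510)/(440,500). The right catch has its low tooth at (613,313) and tall stop at (630,248).

```bash
python3 - <<'E'
from h import *
p=shot('top')
def P(x,y,z): return onz(p,[95+y/3.871-.4,195+x/3.867-.4],z)
f=lambda v:v.round(1).tolist()
pad=P(380,362,119);mid=P(419,510,105)
print('pad',f(pad),'mid',f(mid),np.linalg.norm((pad-mid)[:2]))
d=(pad-mid)[:2];d/=np.linalg.norm(d)
for c in(90,):
    print('pivot from pad',pad[:2]+90*d,'from mid',mid[:2]+206*d)
for z in(80,100,120): print('post',z,f(P(345,252,z)))
yaw=np.arctan2(d[1],d[0]);print('yaw',yaw)
for q in[(42,182),(548,45),(360,570),(478,540)]:print('plate',f(P(*q,8)))
a=P(42,182,8)-P(548,45,8);print('yaw plate',np.arctan2(-a[0],a[1]))
piv=(pad[:2]+90*d+mid[:2]+206*d)/2
for nm,q in[('tooth',(613,313,105)),('tooth_in',(612,297,105)),('stop',(630,248,150)),('stop_in',(630,261,150)),('Ltooth',(150,443,105)),('Lstop',(110,394,150))]:
    w=P(*q)[:2]-piv
    print(nm,f(w+piv),np.linalg.norm(w),(np.arctan2(w[1],w[0])-yaw-np.pi+np.pi)%(2*np.pi)-np.pi)
s=robot.state();R=s['eef_rot'];print(s['tool_pos'],R)
E
```

```text
pad [611.6, -78.3, 119.0] mid [502.7, -109.8, 105.0] 113.34119416601226
pivot from pad [698.01693261 -53.28803532] from mid [700.57087849 -52.54870529]
post 80 [700.3, -51.8, 80.0]
post 100 [696.7, -51.4, 100.0]
post 120 [693.0, -50.9, 120.0]
yaw 0.28178267256320394
plate [765.9, 194.8, 8.0]
plate [887.4, -217.2, 8.0]
plate [455.1, -69.8, 8.0]
plate [480.9, -164.8, 8.0]
yaw plate 0.28683960595383257
tooth [653.3, -253.7] 205.94647433743512 1.0638025056734577
tooth_in [665.4, -252.8] 202.74599548392044 1.1210092523819615
stop [694.4, -256.8] 203.95761688252287 1.2647944395607027
stop_in [684.9, -256.9] 204.48472551706465 1.2184258087154394
Ltooth [549.1, 92.1] 208.7962492809714 -1.0498669326846408
Lstop [581.4, 117.2] 206.9848711338128 -1.2464800292297396
[ 149.38095454 -555.26640879  238.71252406] [ 7.93667073e-01 -6.08352346e-01 -6.03987600e-06 -3.21631011e-06]
```

```bash
python3 -m crank '[[0.9,0.95,0,0.028],[0.9,0.95,0,0],[0.9,0.95,0,0],[0.9,0.95,0,0],[0.9,0.95,0,0]]' 0 20
```

```text
time_s: 1.37
tool_pos: [262.6, -435.4, 238.8]
eef_rot: [0.8, -0.6, 0.0, 0.0]
wrist_force: [0.6, -0.3, 0.2]
width: 56.8
```

```bash
python3 -m crank '[[0.9,0.95,0,0],[0.9,0.95,0,0],[0.9,0.95,0,0],[0.9,0.95,0,0],[0.9,0.95,0,0]]'
```

```text
time_s: 1.78
tool_pos: [375.3, -316.5, 238.9]
eef_rot: [0.8, -0.6, 0.0, 0.0]
wrist_force: [0.7, -0.3, 0.5]
width: 23.4
```

```bash
python3 -m crank '[[0.9,0.95,0,0],[0.9,0.95,0,0],[0.9,0.95,0,0],[0.9,0.95,0,0],[0.9,0.95,0,0]]'
```

```text
time_s: 2.2
tool_pos: [487.9, -197.6, 238.9]
eef_rot: [0.8, -0.6, 0.0, 0.0]
wrist_force: [0.1, -0.5, 0.3]
width: 0.4
```

```bash
python3 -m crank '[[0.99,0.955,-0.4,0],[0.99,0.955,-0.6,0],[0.99,0.955,-0.6,0],[0.99,0.955,-0.6,0],[0.99,0.955,-0.6,0]]'; python3 - <<'E'
from h import *
a=shot('top');b=shot('side');t=robot.state()['tool_pos'];print(t)
print(proj(a,[t]),proj(b,[t]),proj(b,[[612,-78,119]]))
A=a['pixels'][150:250,240:350];B=b['pixels'][150:250,230:330]
cv2.imwrite('pics/n1.png',np.hstack([cv2.resize(A,(440,400),interpolation=2),cv2.resize(B,(360,400)[0:1]*1+(400,),interpolation=2)]))
E
```

```text
time_s: 2.62
tool_pos: [611.8, -78.2, 168.1]
eef_rot: [0.8, -0.6, 0.0, -0.0]
wrist_force: [0.4, -0.4, 0.3]
width: 0.8
[611.25755077 -75.52796778 165.05648645]
[[186.38597044 292.64303988]] [[185.41592003 274.05966349]] [[195.13997295 274.45130835]]
```

View pics/n1.png

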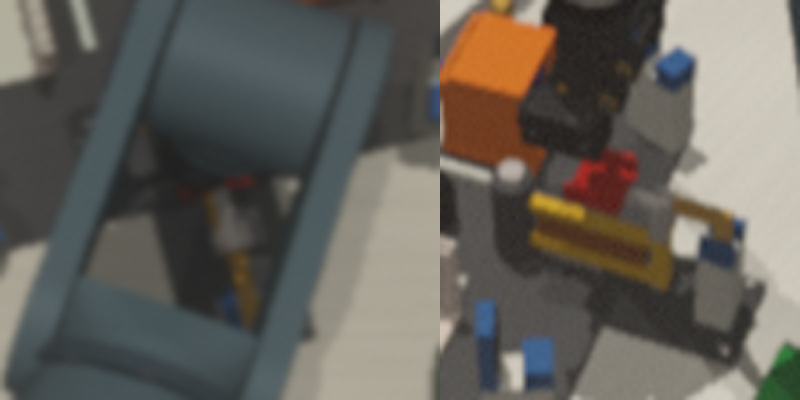

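Side crop: the red pad centre is at crop (603,182), i.e. side pixel (195.5,275.3), against my prediction of (195.1,274.5). The fingers are directly above it. Settling first.

```bash
python3 -m crank '[[0,0,0,0],[0,0,0,0]]'; python3 -c "
from h import *
s=robot.state();print(s['tool_pos'],s['eef_rot'],s['wrist_force'])"
```

```text
time_s: 2.88
tool_pos: [610.5, -80.0, 168.9]
eef_rot: [0.8, -0.599, 0.0, 0.0]
wrist_force: [0.2, 0.8, -0.6]
width: 0.7
[610.49701219 -79.95974692 168.90960724] [ 8.00378139e-01 -5.99495453e-01  5.67174909e-05  1.83972253e-04] [ 0.1760389   0.77565433 -0.60178487]
```

```bash
python3 -m crank '[[0.06,0.07,-0.6,0],[0,0,-0.6,0],[0,0,-0.5,0],[0,0,-0.2,0],[0,0,0,0]]'
```

```text
time_s: 3.3
tool_pos: [611.0, -78.5, 120.3]
eef_rot: [0.8, -0.6, -0.001, 0.0]
wrist_force: [0.0, -0.7, -0.5]
width: 0.5
```

```bash
python3 -m crank '[[0,0,-0.2,0],[0,0,-0.2,0],[0,0,0,0]]'
```

```text
time_s: 3.55
tool_pos: [612.5, -78.3, 111.3]
eef_rot: [0.8, -0.6, 0.001, -0.0]
wrist_force: [0.1, -1.3, 2.3]
width: 0.4
```

```bash
python3 -m crank '[[0,0,-0.2,0],[0,0,-0.2,0],[0,0,-0.1,0],[0,0,0,0],[0,0,0,0]]'; python3 - <<'E'
from h import *
b=shot('side');B=b['pixels'][150:250,230:330]
cv2.imwrite('pics/n2.png',cv2.resize(B,(600,600),interpolation=2))
s=robot.state();print(s['tool_pos'],s['wrist_force'])
# plan
piv=np.array([698,-52.5]);yaw=.285;r=89
prev=None
for a in np.r_[0:-1.21:-.1]:
    th=yaw+np.pi-a;q=piv+r*np.array([np.cos(th),np.sin(th)])
    print(round(a,2),q.round(1),None if prev is None else ((q-prev)/25).round(3));prev=q
E
```

```text
time_s: 3.97
tool_pos: [612.2, -77.9, 98.5]
eef_rot: [0.8, -0.6, -0.0, -0.0]
wrist_force: [-0.0, -0.3, 2.3]
width: 0.3
[612.3296568  -77.84266599  98.73814602] [ 0.02585955 -0.02696828  2.3672028 ]
0.0 [612.6 -77.5] None
-0.1 [615.5 -85.9] [ 0.117 -0.336]
-0.2 [619.3 -94. ] [ 0.15  -0.323]
-0.3 [ 623.8 -101.6] [ 0.181 -0.306]
-0.4 [ 629.1 -108.8] [ 0.211 -0.286]
-0.5 [ 635.  -115.4] [ 0.239 -0.264]
-0.6 [ 641.6 -121.4] [ 0.264 -0.239]
-0.7 [ 648.8 -126.7] [ 0.286 -0.211]
-0.8 [ 656.4 -131.2] [ 0.306 -0.182]
-0.9 [ 664.5 -135. ] [ 0.323 -0.15 ]
-1.0 [ 672.9 -137.9] [ 0.336 -0.117]
-1.1 [ 681.6 -140. ] [ 0.346 -0.083]
-1.2 [ 690.4 -141.2] [ 0.353 -0.048]
```

View pics/n2.png

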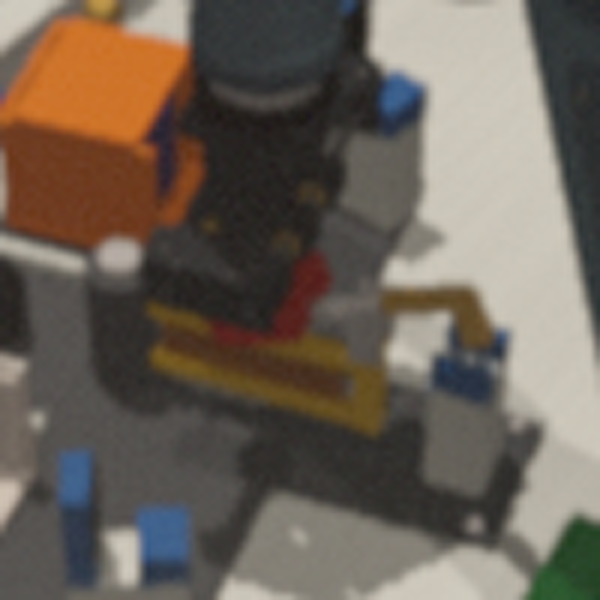

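The nose is raised clear of the middle teeth: nose at crop (485,335), teeth tops at (465,375). Swinging right.

```bash
python3 -m crank '[[0.117,-0.336,0,0.127],[0.15,-0.323,0,0.127],[0.181,-0.306,0,0.127],[0.211,-0.286,0,0.127],[0.239,-0.264,0,0.127]]'
```

```text
time_s: 4.43
tool_pos: [634.7, -115.1, 98.8]
eef_rot: [0.924, -0.381, -0.0, -0.001]
wrist_force: [0.3, 3.9, 1.8]
width: 0.6
```

```bash
python3 -m crank '[[0.264,-0.239,0,0.127],[0.286,-0.211,0,0.127],[0.306,-0.182,0,0.127],[0.323,-0.15,0,0.127],[0,0,0,0]]';  python3 - <<'E'
from h import *
b=shot('side');a=shot('top')
cv2.imwrite('pics/n3.png',np.hstack([cv2.resize(b['pixels'][130:230,220:320],(400,400),interpolation=2),cv2.resize(a['pixels'][120:220,270:370],(400,400),interpolation=2)]))
s=robot.state();print(s['tool_pos'],s['wrist_force'],s['wrist_torque'])
E
```

```text
time_s: 4.85
tool_pos: [665.4, -135.5, 98.9]
eef_rot: [0.982, -0.191, 0.001, -0.0]
wrist_force: [2.0, -0.2, 2.3]
width: 0.8
[ 664.5009953  -135.23495093   98.92371989] [0.9519771  1.05329792 2.0996812 ] [ 0.03331422 -0.3214655  -0.01506635]
```

View pics/n3.png

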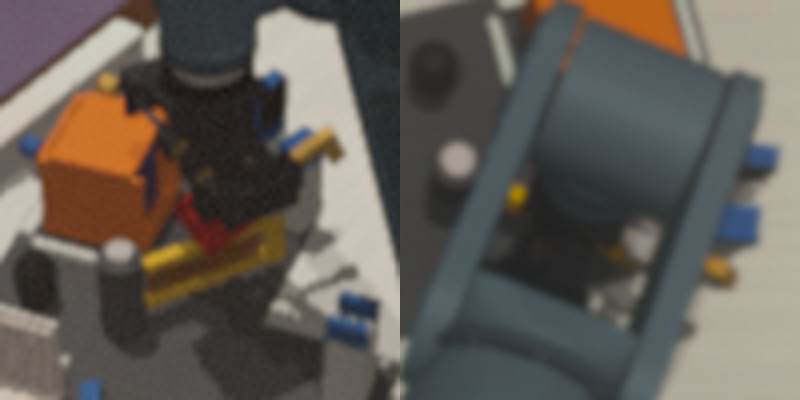

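The raised nose at top crop (718,270) is just short of the low tooth at (740,222), and forces are small. Continuing slowly.

```bash
python3 -m crank '[[0.17,-0.065,0,0.064],[0.166,-0.052,0,0.064],[0.172,-0.045,0,0.064],[0.174,-0.038,0,0.064],[0,0,0,0]]'
```

```text
time_s: 5.37
tool_pos: [681.2, -140.1, 98.7]
eef_rot: [0.996, -0.094, 0.0, -0.0]
wrist_force: [2.2, 0.7, 1.9]
width: 0.7
```

```bash
python3 -m crank '[[0.088,-0.015,0,0.032],[0.088,-0.014,0,0.032],[0,0,0,0],[0,0,0,0]]'; python3 -c "
from h import *
s=robot.state();print(s['tool_pos'],s['wrist_force'])"
```

```text
time_s: 5.7
tool_pos: [685.5, -140.8, 98.7]
eef_rot: [0.998, -0.069, 0.0, -0.0]
wrist_force: [0.6, 1.7, 1.9]
width: 0.7
[ 685.51577915 -140.77559712   98.7202652 ] [0.56331405 1.6749083  1.85662587]
```

```bash
python3 -m crank '[[0.06,-0.009,0,0.02],[0,0,0,0]]'
```

```text
time_s: 5.87
tool_pos: [687.0, -141.0, 98.6]
eef_rot: [0.998, -0.06, -0.0, -0.0]
wrist_force: [-0.0, 1.5, 2.3]
width: 0.4
```

```bash
python3 -m crank '[[0.06,-0.008,0,0.02],[0,0,0,0]]'
```

```text
time_s: 6.03
tool_pos: [688.7, -141.3, 98.7]
eef_rot: [0.999, -0.052, 0.0, -0.0]
wrist_force: [-0.3, 2.8, 1.9]
width: 0.6
```

```bash
python3 -m crank '[[0.06,-0.007,0,0.02],[0,0,0,0]]';  python3 - <<'E'
from h import *
b=shot('side');a=shot('top')
cv2.imwrite('pics/n4.png',np.hstack([cv2.resize(b['pixels'][130:210,230:310],(400,400),interpolation=2),cv2.resize(a['pixels'][130:210,290:370],(400,400),interpolation=2)]))
s=robot.state();print(s['tool_pos'],s['wrist_force'],s['wrist_torque'])
E
```

```text
time_s: 6.2
tool_pos: [690.3, -141.5, 98.7]
eef_rot: [0.999, -0.044, 0.0, -0.0]
wrist_force: [-0.3, 3.3, 0.4]
width: 0.2
[ 690.19763759 -141.54953297   98.72040268] [-0.24914824  2.61973523  1.81665381] [ 0.34234013 -0.05656432 -0.00585405]
```

View pics/n4.png

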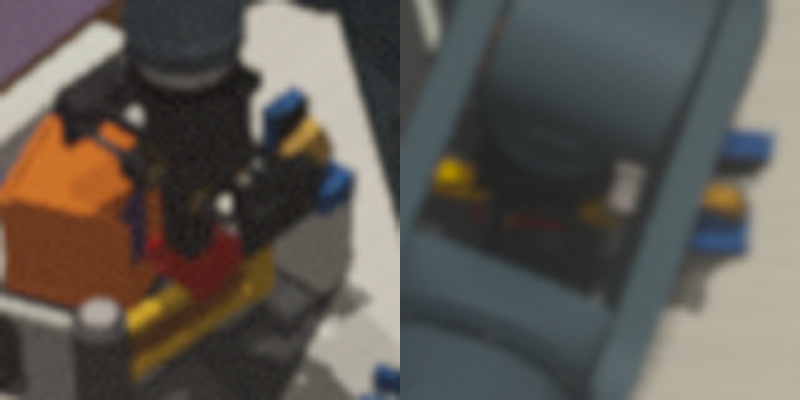

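```bash
python3 - <<'E'
from h import *
p=shot('top');piv=np.array([698,-52.5])
for n,x,y,z in[('nose top',722,195,127),('nose',722,200,124),('tooth in edge',722,217,105),('stop in edge',745,163,150),('post-gate rail',453,172,78)]:
    w=onz(p,[130+y/5-.4,290+(x-400)/5-.4],z)[:2]-piv
    print(n,np.linalg.norm(w).round(1),((np.arctan2(w[1],w[0])-.285)%(2*np.pi)-np.pi).round(3))
E
```

```text
nose top 201.2 1.146
nose 202.2 1.134
tooth in edge 207.1 1.104
stop in edge 207.9 1.22
post-gate rail 49.3 1.095
```

```bash
python3 -m crank '[[0.06,-0.005,0,0.01],[0,0,0,0]]'
```

```text
time_s: 6.52
tool_pos: [691.7, -141.8, 98.8]
eef_rot: [0.999, -0.041, 0.0, 0.0]
wrist_force: [-0.5, 1.6, 1.5]
width: 0.3
```

```bash
python3 -m crank '[[0.06,-0.004,0,0.01],[0,0,0,0]]'; python3 -c "
from h import *
s=robot.state();print(s['tool_pos'],s['wrist_force'])"
```

```text
time_s: 6.68
tool_pos: [693.3, -142.0, 98.8]
eef_rot: [0.999, -0.037, 0.0, 0.0]
wrist_force: [-0.4, 3.0, 2.4]
width: 0.4
[ 693.25009565 -141.95406328   98.75262459] [-0.42486883  2.96417897  2.44142711]
```

```bash
python3 -m crank '[[0.04,-0.003,0,0],[0,0,0,0]]'
```

```text
time_s: 6.85
tool_pos: [694.1, -142.0, 98.7]
eef_rot: [0.999, -0.037, 0.0, 0.0]
wrist_force: [-0.5, 2.2, 1.6]
width: 0.5
```

```bash
python3 -m crank '[[0.04,-0.002,0,0],[0,0,0,0]]'; python3 - <<'E'
from h import *
b=shot('side');a=shot('top')
cv2.imwrite('pics/n5.png',np.hstack([cv2.resize(b['pixels'][135:195,250:310],(400,400),interpolation=2),cv2.resize(a['pixels'][140:200,310:370],(400,400),interpolation=2)]))
s=robot.state();print(s['tool_pos'],s['wrist_force'],s['wrist_torque'])
E
```

```text
time_s: 7.02
tool_pos: [695.1, -142.0, 98.7]
eef_rot: [0.999, -0.037, 0.0, 0.0]
wrist_force: [-0.5, 2.0, 1.4]
width: 0.2
[ 695.1360428  -142.06876185   98.77429411] [-0.34042507  1.21778694  1.54226278] [ 0.30123976  0.02903381 -0.02789895]
```

View pics/n5.png

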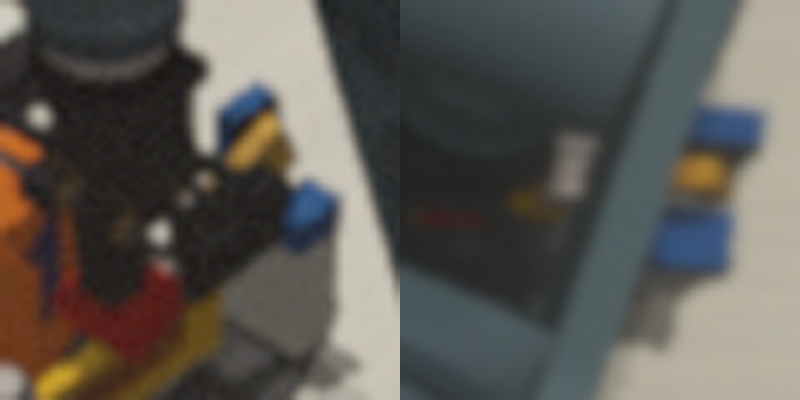

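Top crop: the nose at (702,173) lies between the low tooth's edge (208) and the tall stop's edge (150), so it is over the notch. I'll let the bar down gently; contact force persisting above z≈106 means it has dropped in.

```bash
python3 -m crank '[[0,0,0.2,0],[0,0,0.2,0],[0,0,0.1,0],[0,0,0,0]]'; python3 - <<'E'
from h import *
s=robot.state();print(s['tool_pos'],s['wrist_force'],s['wrist_torque'])
E
```

```text
time_s: 7.45
tool_pos: [695.8, -142.4, 112.8]
eef_rot: [0.999, -0.037, 0.001, 0.0]
wrist_force: [-0.2, 0.9, 3.0]
width: 0.6
[ 695.77043932 -142.35396967  112.8337888 ] [-0.22774355  0.89117565  3.00937546] [ 0.12056256  0.02634268 -0.00495156]
```

```bash
python3 -m crank '[[-0.08,0,0,0],[-0.08,0,0.1,0],[0,0,0.2,0],[0,0,0.2,0],[0,0,0,0]]'; python3 -c "
from h import *
s=robot.state();print(s['tool_pos'],s['wrist_force'])"
```

```text
time_s: 7.87
tool_pos: [691.3, -142.4, 124.9]
eef_rot: [0.999, -0.037, 0.001, 0.0]
wrist_force: [0.1, -0.0, -0.5]
width: 0.4
[ 691.33865085 -142.37969219  124.90711654] [ 0.12640898 -0.02871951 -0.52516545]
```

```bash
python3 -m crank '[[0,0,0.5,0],[0,0,0.8,0],[0,0,1,0],[0,0,1,0],[0,0,1,0]]'
```

```text
time_s: 8.28
tool_pos: [690.7, -141.9, 232.7]
eef_rot: [0.999, -0.037, -0.0, -0.0]
wrist_force: [0.2, 0.5, -0.0]
width: 0.5
```

```bash
python3 -m crank '[[-1,-0.5,0.5,0],[-1,-0.5,0.5,0],[-1,-0.5,0,0],[-1,-0.5,0,0],[-1,-0.5,0,0]]'
```

```text
time_s: 8.7
tool_pos: [564.8, -204.8, 257.2]
eef_rot: [0.999, -0.037, 0.0, 0.0]
wrist_force: [0.5, -0.5, -0.5]
width: 0.8
```

```bash
python3 -m crank '[[-1,-1,0,0],[-1,-1,0,0],[-1,-1,0,0],[-1,-1,0,0],[0,0,0,0]]'; python3 - <<'E'
from h import *
b=shot('side');a=shot('top')
cv2.imwrite('pics/n6.png',np.hstack([cv2.resize(b['pixels'][130:250,195:315],(400,400),interpolation=2),cv2.resize(a['pixels'][100:220,250:370],(400,400),interpolation=2)]))
s=robot.state();print(s['tool_pos'],s['wrist_force'])
E
```

```text
time_s: 9.12
tool_pos: [462.4, -308.3, 256.9]
eef_rot: [0.999, -0.039, -0.001, 0.001]
wrist_force: [0.3, -1.0, 0.9]
width: 0.5
[ 465.30324226 -305.37468872  256.88423099] [-0.66992038 -0.23676668 -0.31290723]
```

View pics/n6.png

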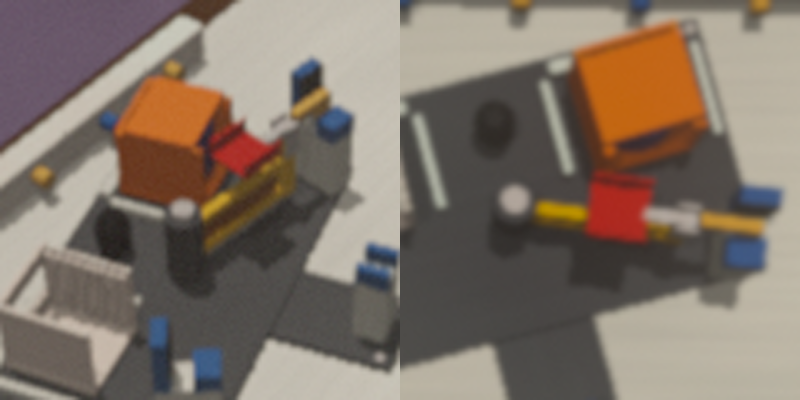

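Side crop: the nose (310,103) sits between the low tooth and tall stop. Verifying depth with a close crop and the carriers numerically.

```bash
python3 - <<'E'
from h import *
b=shot('side','side9.png');a=shot('top','top9.png')
cv2.imwrite('pics/n7.png',np.hstack([cv2.resize(b['pixels'][145:185,265:305],(400,400),interpolation=2),cv2.resize(a['pixels'][145:185,325:365],(400,400),interpolation=2)]))
piv=np.array([698,-52.5])
for ang in(1.15,1.17,1.19):
  th=.285+np.pi+ang;d=np.array([np.cos(th),np.sin(th)])
  print(ang,'pad lvl',proj(b,[[*(piv+90*d),119]]).round(1),'pad tilt.25',proj(b,[[*(piv+91*d),104]]).round(1))
print([(np.round(r['centre'],1).tolist(),round(r['conf'],2)) for r in robot.recognise('pad',b)[:2]])
hs=cv2.cvtColor(b['pixels'][160:195,250:290],cv2.COLOR_BGR2HSV)
m=((hs[...,0]<5)|(hs[...,0]>174))&(hs[...,1]>170)&(hs[...,2]>110);ys,xs=np.nonzero(m);print('red',ys.mean()+160,xs.mean()+250,len(ys))
def cen(im,lo,hi,box):
    y0,y1,x0,x1=box;h=cv2.cvtColor(im[y0:y1,x0:x1],cv2.COLOR_BGR2HSV);m=cv2.inRange(h,lo,hi);y,x=np.nonzero(m);return round(y.mean(),2),round(x.mean(),2),len(y)
for n,bx in(('top',(95,145,300,345)),):
    for f in('top0','top9'):print(f,cen(cv2.imread(f'pics/{f}.png'),(7,180,120),(14,255,255),bx))
for f in('side0','side9'):print(f,cen(cv2.imread(f'pics/{f}.png'),(7,180,120),(14,255,255),(145,195,228,268)))
d=cv2.absdiff(cv2.imread('pics/top0.png'),cv2.imread('pics/top9.png')).max(2);print('left bay/objective diff',d[120:205,200:262].mean(),d[125:150,270:290].mean())
E
```

```text
1.15 pad lvl [[175.5 268.5]] pad tilt.25 [[178.6 268.8]]
1.17 pad lvl [[175.3 268.2]] pad tilt.25 [[178.4 268.4]]
1.19 pad lvl [[175.1 267.8]] pad tilt.25 [[178.2 268.1]]
[([175.1, 273.0], 0.53)]
red 174.976 266.36 125
top0 (np.float64(30.12), np.float64(21.57), 927)
top9 (np.float64(30.38), np.float64(21.53), 946)
side0 (np.float64(19.39), np.float64(17.98), 447)
side9 (np.float64(19.7), np.float64(18.13), 453)
left bay/objective diff 12.935104364326376 6.952
```

View pics/n7.png

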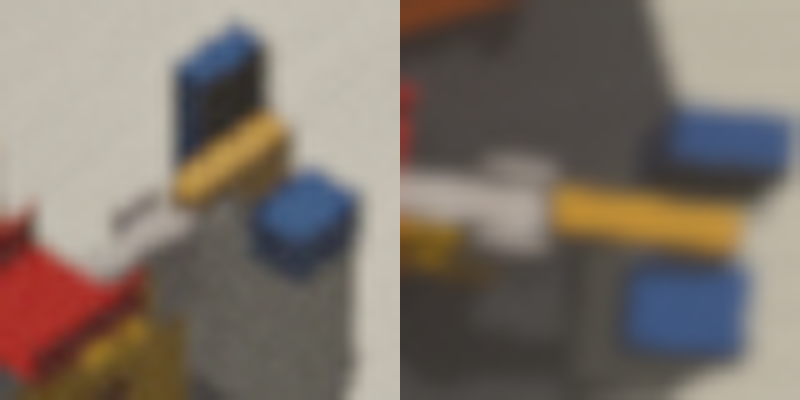

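The pad row of 175.0 matches a level bar (175.2; about 178.3 if it were resting on the tooth). The nose tip is hidden behind the low tooth, so it sits in the notch.

```bash
python3 -c "
from h import *
print(robot.sign_off())"
```

```text
the job is handed in; nothing more can be done
None
```

The gate is swung over to the right bay, which holds the orange loaded carrier, and the latch bar has dropped into that catch's notch. I handed the job in after about 9 s of robot time.

I pressed the pad down with closed fingers, swung the gate about 1.18 rad to the right and lowered the bar into the notch. I then drew the arm well clear.

**Force:** contact forces stayed around 4 N or less. I never felt the nose touch the tall stop. As I let the bar down, about 3 N still pushed back at a finger height of 113 mm. That means the nose was below the tooth tops, not resting on them.

**Latch position:** in the side view the pad sits at row 175.0, where a level bar should be at about 175.2 and one resting on the tooth at about 178.3. The close crop shows the nose between the low tooth and the tall stop.

**Things left in place:** the orange carrier's image centre moved by at most about 0.3 pixels.

**Less certain:**
- A plain before/after comparison of the left bay area changed noticeably (mean 12.9). I put that down to the arm's changed shadow, because the later picture shows the white carrier still in its bay, but I did not measure it.
- The pad detector was 5 columns off the predicted position with low confidence (0.53), so I relied on the colour measurement instead.

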